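Load a fresh canister into the drinks turret and click it round

ROBOT

A 6-joint arm with a two-finger parallel gripper is mounted at the origin on the work surface. World frame = base frame: x ahead of the robot, y to its left, z up, the work surface at z = 0. Lengths are in m, angles in rad, forces in N, time in s.
With the tool pointing down it reaches from about 0.25 to 0.85 m from the base axis. Payload 12.5 kg.
Tool frame: the origin (TCP) lies at the very end of the fingers, on their centre line; the grasp point (between the pads) lies 19 mm behind it; z points along the fingers, y is the line along which they close (so a half turn about z gives the same grasp; the last joint's range is limited). The gripper opens to 93 mm and grips with 3 to 60 N. Pads are 15 mm wide; open, the fingers measure 128 mm over their backs; the gripper's body (75 mm by 188 mm) begins 65 mm behind the grasp point.
Start: joints at [-1.189, 0.351, 1.652, -0, 1.139, -0.085], TCP at [0.248, -0.491, 0.219] pointing down, gripper open.
Joint ranges: [-2.75, 2.75], [-0.79, 2.1], [0.01, 2.65], [-1.57, 4.71], [0.07, 3.14], [-2.87, 2.87]. Speed limits (rad/s): [2.22, 2.22, 2.79, 3.14, 3.14, 3.14].

INTERFACE

Orientations are given as a rotation vector (axis times angle).
In Python, from cell import r gives the robot as it stands.
- The arm moves only by the shell command python3 -m creep 'ROWS'. ROWS is JSON, a list that holds one entry, the list of rows, each a list of 5 numbers: the opening in per cent of the stroke, from 0 (shut) to 100 (fully open), then the shift along the tool's x, y, z in units of 25 mm (1.0 is 25 mm), then the turn about the tool's z in units of 10 degrees (1.0 is 10 degrees). A call has exactly 10 rows; each row shifts and turns the commanded pose from where the row before left it, along the tool's axes as they then stand; what a row does not reach is not made up. A row lasts 1/8 s, in which the tool goes at most 62.5 mm and 10.7 degrees, less where a joint would pass 70% of its speed; a pose out of reach is approached as far as the arm can. A call is refused whole if a number of a shift passes 1 or a number of a turn 1, either way. A call with a gripper value outside its range is refused whole. The fingers move at their own pace and stop on an object; the grip force is fixed at half the most. Time passes only in rows, so rows that do not move let the fingers close, or fill a call up. It gives the time, the measured TCP pose, the force, the opening and the grip force at its end, in the units of the state.
- r.read_state(): the state, without advancing time (a new reading comes with each control period).
- r.snapshot(name): name is "scene" or "side" or "wrist"; returns a dict with "image" (420x560x3 uint8, red, green, blue), "fx", "fy", "cx", "cy" (pixels), "distortion" ([k1, k2, p1, p2, k3] as OpenCV has them; the pictures are not rectified), "R" (3x3) and "t" (3): a world point X has camera coordinates R X + t. Camera axes: x right, y down, z forward; pixel columns grow to the right and rows downward; lengths in m; the calibration is good to about 2 mm. A picture is of the moment at which its call begins. There is no depth.
- r.sign_off(): hands the job in; it is judged then, once.
The state is a dict: "time_s": time; "joint_pos": joint angles; "qvel": joint speeds; "joint_efforts": joint torques, N m; "position": TCP position; "ee_rot": TCP orientation; "force": force on the tool from outside, world axes, zero at the start; "torque": the same for the moment, N m; "width": finger opening in m; "finger_force": force on a finger pad.
Only numpy, scipy, OpenCV 4.12 (cv2) and the standard library are available. Lean on these libraries where they do the work, as an engineer would, in place of code of your own. Each camera call takes 0.05 s, during which the arm holds its last target. There are 200 camera calls.

TASK

Take the loose coffee canister standing on the table and load it upright into the one empty pocket of the drinks turret, pressing it down until both spring clips snap over its collar and it sits fully home, but without forcing it. Then turn the turret one click counter-clockwise seen from above, no further and not backwards, so that the fresh canister rests over the chute, and let go; leave the coffee cup at the chute and the sugar shaker where they stand.

Things in the scene. Friction and masses are not known exactly. Their poses are not given: they have to be found in the camera images.
- canister_mid (a point): Centre of the loose coffee canister, upright on the table, 50.5 mm above its bottom and below its top, z up. From the bottom: black spigot, diameter 36, 30 long, tapered end (28 at the tip); black collar, diameter 54, 6 thick, lower edge bevelled; bare aluminium body, diameter 40, 65 long. About 0.16 kg. Grip the body's upper half, so that the fingers stay above the clips when it goes in.
- pocket (a point): Centre of the mouth of the empty pocket, level with its rim, 136 mm above the table; moves with the turret; at first on the robot's side. White cup, outer diameter 64, hole diameter 38, 34 deep; the canister's spigot goes in, the collar lands on the rim (canister centre then 20.5 mm above this point). Turret on a spring: it sinks up to 20 mm when pressed, so press by force, not to a height.
- clip (a point): Centre of the black rounded nose (radius 5 mm) of one of the pocket's two spring clips, which stand either side of the pocket along the tangent of the turret, noses 25 mm from the pocket's axis, tops 15 mm above the rim. The collar is pushed down past them and they snap over it, at some 10 to 15 N. More than 25 N between canister and turret is too much.
- hub (a point): Point on the turret's upright axis, level with the pocket rims. White round tray, diameter 260 mm, its top face 34 mm below this point, with five pockets evenly spaced, centres 92 mm from the axis; four hold canisters like the loose one, tops 71 mm above this point. Half-way between pockets stand five upright steel pegs, diameter 14, centres 115 mm from the axis, tops 56 mm above this point.
- peg (a point): Centre of the top of one turning peg, 36 degrees clockwise (from above) of the empty pocket; moves with the turret. Pushed from behind along the circle about the hub, with fingertips 20 to 35 mm below its top, it turns the turret counter-clockwise across the robot's side. Behind it (clockwise) there are 40 mm of free space before the next canister.
- turret (a joint): Angle of the turret in rad, 0 at the start, growing counter-clockwise seen from above. A detent draws it to the nearest click; clicks are 1.257 rad (72 degrees) apart: it resists up to half-way, then falls by itself into the next. Pushing a peg takes about 5 to 6 N. At 1.257 the pocket that was empty is over the steel chute.
- cup: Small white coffee cup, diameter 60 mm, 50 mm tall, at the end of the chute; origin at the centre of its underside. Leave it alone.
- shaker: Steel sugar shaker, diameter 52 mm, 90 mm tall, without collar, standing near the canister; origin at the centre of its underside. Leave it alone.

How it is judged:
By the outcome, as a careful person would: the job done as asked, in the order asked, and still so for the second after the job is handed in, with the robot touching nothing.
It also fails if it takes over 62 s, if anything falls off the work surface, if the arm or the gripper's body presses on something with over 40 N, if the wrist force passes 120 N, or if a joint passes its speed limit or range.

## Working session

There is one attempt and no reset: what is moved stays moved. The work goes in short steps, Python scripts to look and compute and a shell command to move; the robot and the scene stay as the last step left them, time stands still between calls to the robot, and variables do not carry over. Pictures are saved under pics/ and viewed, at most 10 in all, crops included, and the job is handed in when it is done.

```bash
mkdir -p pics; ls; python3 - <<'E'
from cell import r
import cv2,numpy as np
s=r.read_state();print(s['time_s'],s['position'],s['ee_rot'],s['width'],s['force'])
for n in ['scene','side']:
    d=r.snapshot(n);cv2.imwrite(f'pics/{n}0.png',d['image'][:,:,::-1])
    print(n,d['fx'],d['cx'],d['cy'],d['distortion'],(-np.array(d['R']).T@d['t']).round(3))
    np.savez(f'{n}0.npz',**{k:np.array(v) for k,v in d.items()})
E
```

```text
pics
0.0 [ 0.24739558 -0.49081991  0.21808191] [-3.05526498e+00 -7.26322657e-01  3.11240914e-04] 0.09319411580196554 [-0.17741311 -0.17148466 -1.00899256]
scene 464.3851084736572 275.29957248026085 209.34051532184853 [-0.1604972  0.         0.         0.         0.       ] [1.342 0.116 0.68 ]
side 473.69514459447316 275.11451032692014 210.91251523433922 [-0.07239857  0.          0.          0.          0.        ] [0.333 0.727 0.805]
```

View pics/scene0.png

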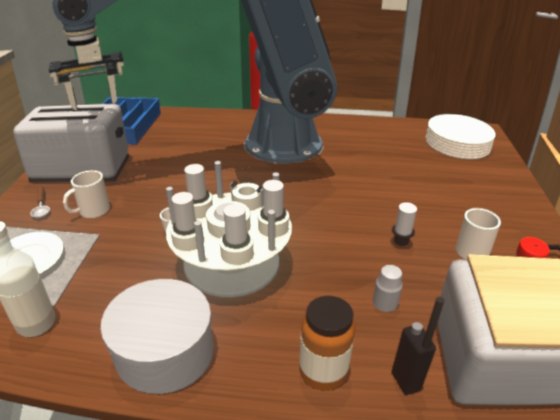

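View pics/side0.png

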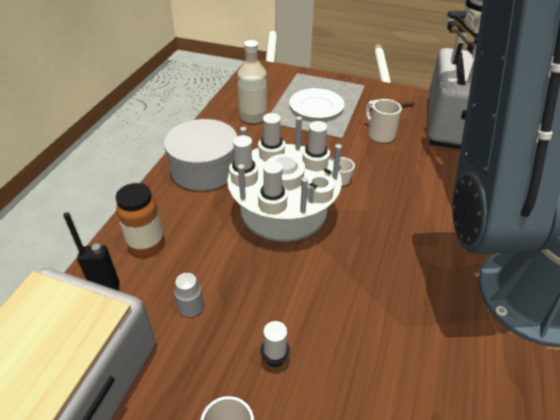

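The scene view shows the canister at (405,225), the shaker at (388,288), the turret hub at about (228,215) and the empty pocket at about (248,195). In the side view the canister is at (275,343), the hub at about (285,168) and the pocket at about (320,186). I'll enlarge these areas for pixel readings.

```bash
cat > h.py <<'E'
import numpy as np,cv2
def load(n): return np.load(n+'.npz')
def ray(d,uv):
    K=np.array([[d['fx'],0,d['cx']],[0,d['fy'],d['cy']],[0,0,1]],float)
    p=cv2.undistortPoints(np.array([[uv]],float),K,np.array(d['distortion'],float)).ravel()
    R=np.array(d['R']);return -R.T@np.array(d['t']),R.T@np.array([p[0],p[1],1])
def onz(d,uv,z):
    o,v=ray(d,uv);return o+v*(z-o[2])/v[2]
def tri(d1,u1,d2,u2):
    o,a=ray(d1,u1);q,b=ray(d2,u2)
    s=np.linalg.lstsq(np.c_[a,-b],q-o,rcond=None)[0]
    A=o+s[0]*a;B=q+s[1]*b;return (A+B)/2,np.linalg.norm(A-B)
def proj(d,X):
    K=np.array([[d['fx'],0,d['cx']],[0,d['fy'],d['cy']],[0,0,1]],float)
    return cv2.projectPoints(np.array([X],float),cv2.Rodrigues(np.array(d['R']))[0],np.array(d['t'],float),K,np.array(d['distortion'],float))[0].ravel()
E
python3 - <<'E'
from h import *
S,T=load('scene0'),load('side0')
f=lambda d,x,y,w,h,k:cv2.resize(d['image'][y:y+h,x:x+w,::-1],None,fx=k,fy=k,interpolation=cv2.INTER_CUBIC)
a=f(S,155,150,145,100,2.75);b=f(T,220,105,145,100,2.75)
c=f(S,370,195,72,54,5.5);d=f(T,245,315,72,54,5.5)
W=lambda i:cv2.resize(i,(398,290))
cv2.imwrite('pics/z1.png',np.vstack([np.hstack([W(a),W(b)]),np.hstack([W(c),W(d)])]))
cv2.imwrite('pics/z2.png',np.hstack([f(S,215,160,80,80,5)[:, :],f(T,280,140,80,80,5)]))
E
```

```text
(no output)
```

View pics/z1.png

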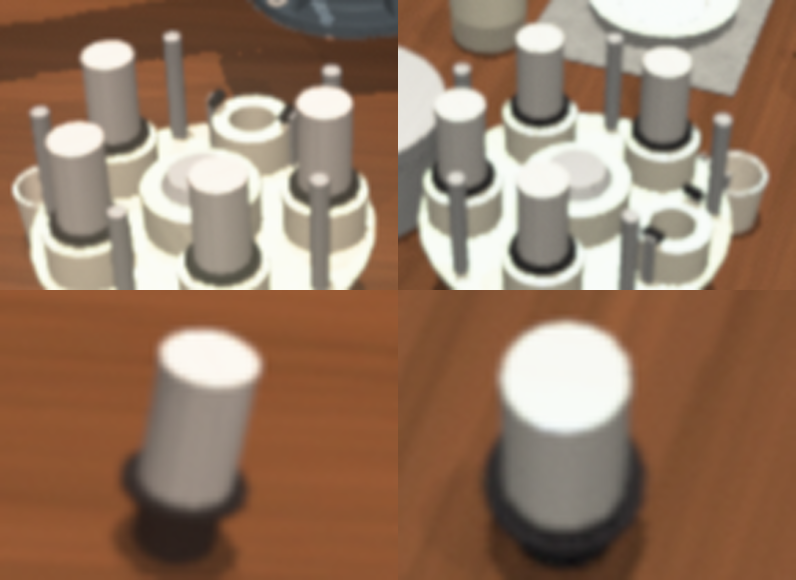

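View pics/z2.png

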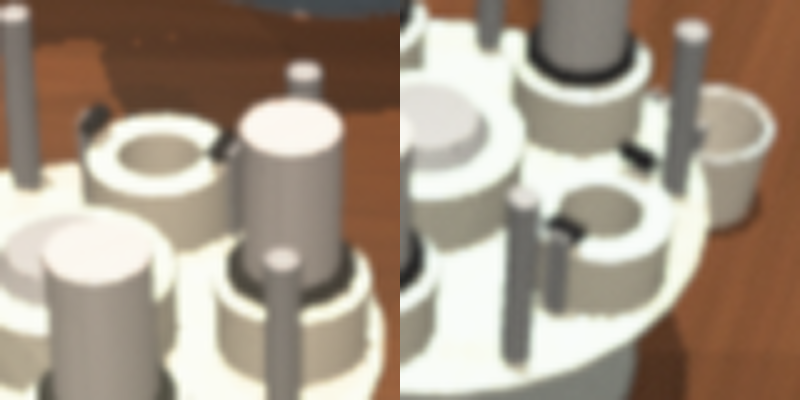

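Loose-canister top: scene (408,208), side (275,331). Pocket mouth: scene (247,191), side (320,183). The canister and peg tops are also clear in both views.

```bash
python3 - <<'E'
from h import *
from scipy.optimize import least_squares
S,T=load('scene0'),load('side0');np.set_printoptions(precision=4,suppress=True)
us=lambda p:(155+p[0]/2.745,150+p[1]/2.9); ut=lambda p:(220+(p[0]-398)/2.745,105+p[1]/2.9)
can=[us,S,[(108,54),(325,102),(75,138),(220,175)]],[ut,T,[(540,38),(667,62),(459,104),(544,179)]]
peg=[us,S,[(173,37),(331,71),(319,179),(117,211),(39,112)]],[ut,T,[(614,39),(723,119),(629,217),(456,179),(462,70)]]
pk={}
pk['sc']=onz(S,(215+160/5,160+155/5),.136);pk['si']=onz(T,(280+200/5,140+213/5),.136)
pk['tri']=tri(S,(215+32,160+31),T,(320,140+42.6));print(pk)
for i in (0,1):
    n='sc','si'
    C=np.array([onz(can[i][1],can[i][0](p),.207) for p in can[i][2]])[:,:2]
    P=np.array([onz(peg[i][1],peg[i][0](p),.192) for p in peg[i][2]])[:,:2]
    f=lambda h:np.r_[np.linalg.norm(C-h,axis=1)-.092,np.linalg.norm(P-h,axis=1)-.115]
    q=least_squares(f,C.mean(0));h=q.x
    print(n[i],'hub',h,'res mm',q.fun*1e3)
    for nm,A in (('can',C),('peg',P)):print(nm,[(a.round(3),np.degrees(np.arctan2(*(a-h)[::-1])).round(1)) for a in A])
    a=pk[n[i]][:2]-h;print('pocket r,ang',np.linalg.norm(a),np.degrees(np.arctan2(a[1],a[0])))
s=(370+210/5.53,195+68/5.37);t=(245+168/5.53,315+87/5.37)
print(onz(S,s,.101),onz(T,t,.101),tri(S,s,T,t))
print('shaker',onz(S,(391,271),.09),onz(T,(186,282),.09))
E
```

```text
{'sc': array([ 0.5048, -0.0338,  0.136 ]), 'si': array([ 0.4971, -0.0332,  0.136 ]), 'tri': (array([ 0.4981, -0.0356,  0.1326]), np.float64(0.0020026198743605932))}
sc hub [ 0.5929 -0.0588] res mm [ 0.0106 -0.0211 -1.058   0.3406 -1.1908 -1.2892 -1.2205 -0.9244 -0.4463]
can [(array([ 0.541, -0.135]), np.float64(-124.1)), (array([0.588, 0.033]), np.float64(93.1)), (array([ 0.649, -0.131]), np.float64(-52.1)), (array([ 0.679, -0.025]), np.float64(21.3))]
peg [(array([ 0.486, -0.098]), np.float64(-159.8)), (array([0.522, 0.03 ]), np.float64(128.4)), (array([0.655, 0.036]), np.float64(56.8)), (array([ 0.703, -0.089]), np.float64(-15.5)), (array([ 0.598, -0.173]), np.float64(-87.3))]
pocket r,ang 0.09163962311371536 164.16833678843955
si hub [ 0.5853 -0.0577] res mm [ 0.2092 -0.5401  0.1905 -1.2324 -0.9943 -0.4312 -0.2259 -0.4126 -0.9616]
can [(array([ 0.643, -0.13 ]), np.float64(-51.5)), (array([ 0.535, -0.134]), np.float64(-123.2)), (array([ 0.672, -0.027]), np.float64(19.7)), (array([0.581, 0.033]), np.float64(92.9))]
peg [(array([ 0.591, -0.172]), np.float64(-87.0)), (array([ 0.479, -0.099]), np.float64(-158.7)), (array([0.515, 0.033]), np.float64(127.6)), (array([0.648, 0.038]), np.float64(56.5)), (array([ 0.695, -0.088]), np.float64(-15.2))]
pocket r,ang 0.09154324177267643 164.42949109947958
[0.4795 0.3214 0.101 ] [0.4725 0.3221 0.101 ] (array([0.4736, 0.3217, 0.0979]), np.float64(0.002546973605718965))
shaker [0.6803 0.2661 0.09  ] [0.6674 0.2739 0.09  ]
```

Both cameras give the same canister-to-pocket offset, (0.025, -0.355). The measured radii also match the given sizes: 92 mm for the pocket and 115 mm for the pegs. I'll use a tool yaw with y radial (about -15.7°), which keeps the fingers clear of the pegs. The first move lifts, turns and heads for the canister.

```bash
cat >> h.py <<'E'
def go(X,yaw=None):
    "print shift needed to world X in tool units, and turn so tool y points along yaw deg"
    from cell import r
    from scipy.spatial.transform import Rotation as Ro
    s=r.read_state();R=Ro.from_rotvec(s['ee_rot']).as_matrix();p=np.array(s['position'])
    y0=np.degrees(np.arctan2(R[1,1],R[0,1]));print('t',s['time_s'],'pos',p.round(4),'yaw',y0.round(2),'F',np.array(s['force']).round(1),'w',round(s['width'],4),'tilt',R[:,2].round(4))
    print('shift units',(R.T@(np.array(X)-p)/.025).round(3),'turn units',None if yaw is None else -(((yaw-y0+180)%360-180)/10).round(3))
E
python3 -m creep '[[[100,0,0,-1,0],[100,1,0,-1,-1],[100,1,0,0,-1],[100,1,0,0,-1],[100,1,0,0,-1],[100,1,0,0,-0.76],[100,1,0,0,0],[100,1,0,0,0],[100,1,0,0,0],[100,1,0,0,0]]]'
python3 -m creep '[[[100,1,0,0,0],[100,1,0,0,0],[100,1,0,0,0],[100,1,0,0,0],[100,1,0,0,0],[100,1,0,0,0],[100,1,0,0,0],[100,1,0,0,0],[100,1,0,0,0],[100,1,0,0,0]]]'
python3 -c "
from h import *
go([.476,.3217,.26],-15.7)"
```

```text
time_s: 1.35
position: [0.3576, -0.3057, 0.2684]
ee_rot: [-2.503, -1.898, 0.0]
force: [0.3, -0.8, 1.3]
width: 0.0927
finger_force: 0.0
time_s: 2.6
position: [0.425, -0.065, 0.2685]
ee_rot: [-2.503, -1.898, 0.0]
force: [0.3, -0.2, 0.1]
width: 0.0933
finger_force: 0.0
t 2.6 pos [ 0.425  -0.065   0.2685] yaw -15.65 F [ 0.3 -0.2  0.1] w 0.0933 tilt [-4.e-04  1.e-04 -1.e+00]
shift units [15.444 -2.21   0.339] turn units 0.005
```

```bash

python3 -m creep '[[[100,1,-0.2,0,0],[100,1,-0.2,0,0],[100,1,-0.2,0,0],[100,1,-0.2,0,0],[100,1,-0.2,0,0],[100,1,-0.2,0,0],[100,1,-0.2,0,0],[100,1,-0.2,0,0],[100,1,-0.2,0,0],[100,1,-0.2,0,0]]]'
python3 -m creep '[[[100,1,-0.2,0,0],[100,1,0,0,0],[100,1,0,0,0],[100,1,0,0,0],[100,1,0,0,0],[100,0.4,0,0,0],[100,0,0,0,0],[100,0,0,0,0],[100,0,0,0,0],[100,0,0,0,0]]]'
python3 -c "
from h import *
from cell import r
go([.476,.3217,.26],-15.7)
d=r.snapshot('wrist');cv2.imwrite('pics/w1.png',d['image'][:,:,::-1]);np.savez('w1.npz',**{k:np.array(v) for k,v in d.items()})
print(proj(d,[.476,.3217,.101]),(-np.array(d['R']).T@d['t']))"
```

```text
time_s: 3.85
position: [0.4442, 0.1892, 0.2684]
ee_rot: [-2.503, -1.898, 0.001]
force: [0.1, -0.6, 0.2]
width: 0.0927
finger_force: 0.0
time_s: 5.1
position: [0.476, 0.3194, 0.2688]
ee_rot: [2.504, 1.898, 0.0]
force: [-0.1, -0.9, 1.1]
width: 0.0929
finger_force: 0.0
t 5.1 pos [0.476  0.3194 0.2688] yaw -15.68 F [-0.1 -0.9  1.1] w 0.0929 tilt [ 2.e-04  1.e-04 -1.e+00]
shift units [ 0.089 -0.025  0.352] turn units 0.002
[280.15440704 195.42416559] [0.49495596 0.38746538 0.43550285]
```

View pics/w1.png

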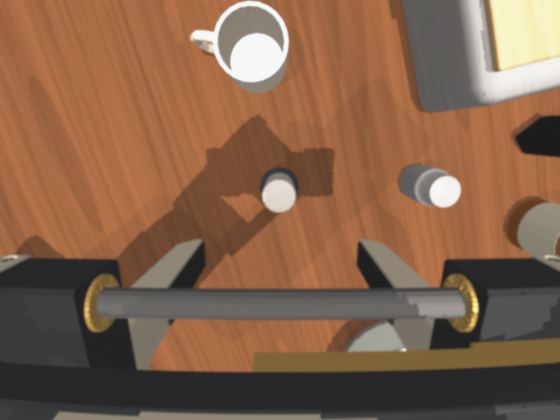

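The wrist view shows the canister's top at about (279,194), and the predicted point was (280,195). I'll get its centre precisely from a mask.

```bash
python3 -c "
from h import *
d=load('w1');im=d['image'].astype(int);c=im[150:230,240:320]
sat=c.max(2)-c.min(2)
for th in (150,175,200,220):
    m=((sat<45)&(c.min(2)>th)).astype('uint8')
    k=cv2.findContours(m,0,2)[0];k=max(k,key=cv2.contourArea);(x,y),ax,a=cv2.fitEllipse(k);print(th,x+240,y+150,ax,onz(d,(x+240,y+150),.101))
go([.476,.3217,.082],-15.7)"
```

```text
150 278.57172775268555 195.26393508911133 (31.9305419921875, 32.226768493652344) [0.47427539 0.32238082 0.101     ]
175 278.60988998413086 195.3125 (30.685619354248047, 30.909576416015625) [0.47430256 0.32231329 0.101     ]
200 278.3509178161621 193.71778869628906 (25.10211181640625, 29.44763946533203) [0.47452574 0.32421571 0.101     ]Traceback (most recent call last):
  File "<string>", line 7, in <module>
    k=cv2.findContours(m,0,2)[0];k=max(k,key=cv2.contourArea);(x,y),ax,a=cv2.fitEllipse(k);print(th,x+240,y+150,ax,onz(d,(x+240,y+150),.101))
                                   ~~~^^^^^^^^^^^^^^^^^^^^^^^
ValueError: max() iterable argument is empty
```

```bash

python3 -m creep '[[[100,0.1,-0.09,0.96,0],[100,0,0,1,0],[100,0,0,1,0],[100,0,0,1,0],[100,0,0,1,0],[100,0,0,1,0],[100,0,0,1,0],[100,0,0,1,0],[100,0,0,0,0],[100,0,0,0,0]]]'
python3 -m creep '[[[50,0,0,0,0],[45,0,0,0,0],[40,0,0,0,0],[30,0,0,0,0],[20,0,0,0,0],[0,0,0,0,0],[0,0,0,0,0],[0,0,0,0,0],[0,0,0,0,0],[0,0,0,0,0]]]'
python3 -m creep '[[[0,0,0,-0.5,0],[0,0,0,-1,0],[0,0,0,-1,0],[0,0,0,-1,0],[0,0,0,-1,0],[0,0,0,-1,0],[0,0,0,-1,0],[0,0,0,-1,0],[0,0,0,-1,0],[0,0,0,0,0]]]'
python3 -c "
from h import *
from cell import r
go([.4995,-.0328,.29],-15.7)
d=r.snapshot('scene');cv2.imwrite('pics/s2.png',cv2.resize(d['image'][60:270,200:480,::-1],None,fx=2.8,fy=2.8));np.savez('s2.npz',**{k:np.array(v) for k,v in d.items()})
d=r.snapshot('wrist');cv2.imwrite('pics/w2.png',d['image'][:,:,::-1]);np.savez('w2.npz',**{k:np.array(v) for k,v in d.items()})"
```

```text
time_s: 6.4
position: [0.4749, 0.323, 0.0706]
ee_rot: [2.503, 1.898, 0.002]
force: [-0.4, 0.8, 0.2]
width: 0.0931
finger_force: 0.0
time_s: 7.65
position: [0.4745, 0.3227, 0.0696]
ee_rot: [2.503, 1.898, 0.0]
force: [0.7, 0.0, -0.1]
width: 0.0395
finger_force: 30.0
time_s: 8.9
position: [0.4749, 0.323, 0.2842]
ee_rot: [2.503, 1.898, 0.006]
force: [0.2, -0.7, -3.0]
width: 0.0395
finger_force: 30.0
t 8.9 pos [0.4749 0.323  0.2842] yaw -15.65 F [ 0.2 -0.7 -3. ] w 0.0395 tilt [ 0.0031  0.0018 -1.    ]
shift units [-13.44    4.788  -0.254] turn units 0.005
```

View pics/w2.png

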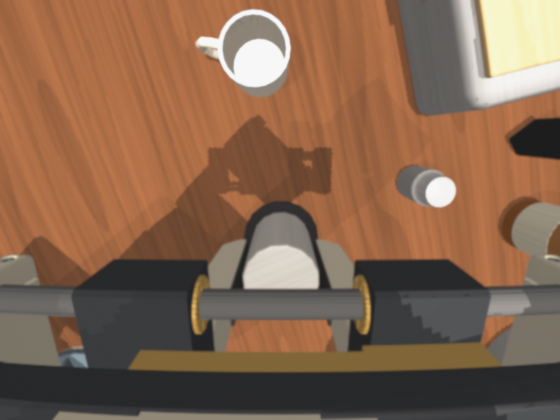

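The canister is held upright and centred between the pads. Next, the move over the pocket.

```bash

python3 -m creep '[[[0,-0.5,0.1,-0.3,0],[0,-1,0.36,0,0],[0,-1,0.36,0,0],[0,-1,0.36,0,0],[0,-1,0.36,0,0],[0,-1,0.36,0,0],[0,-1,0.36,0,0],[0,-1,0.36,0,0],[0,-1,0.36,0,0],[0,-1,0.36,0,0]]]'
python3 -m creep '[[[0,-1,0.36,0,0],[0,-1,0.36,0,0],[0,-1,0.36,0,0],[0,-0.64,0.36,0,0],[0,-0.3,0,0,0],[0,0,0,0,0],[0,0,0,0,0],[0,0,0,0,0],[0,0,0,0,0],[0,0,0,0,0]]]'
python3 - <<'E'
from h import *
from cell import r
go([.4995,-.0328,.29],-15.7)
o=[]
for n in ('scene','side'):
    d=r.snapshot(n);np.savez(n+'3.npz',**{k:np.array(v) for k,v in d.items()})
    p=np.array(r.read_state()['position']);u=proj(d,[p[0],p[1],p[2]-.0696+.036]);print(n,u)
    x,y=(np.array(u)-[40,30]).astype(int);print('crop origin',x,y)
    o.append(cv2.resize(d['image'][y-30:y+75,x-10:x+90,::-1],None,fx=4,fy=4,interpolation=2)[:420])
cv2.imwrite('pics/c3.png',np.hstack(o))
E
```

```text
time_s: 10.25
position: [0.4903, 0.07, 0.2894]
ee_rot: [-2.503, -1.898, 0.001]
force: [-0.2, -0.1, -1.5]
width: 0.0394
finger_force: 30.0
time_s: 11.5
position: [0.4989, -0.0329, 0.2896]
ee_rot: [-2.503, -1.899, -0.0]
force: [0.4, -0.2, -1.6]
width: 0.0397
finger_force: 30.0
t 11.5 pos [ 0.4989 -0.0329  0.2896] yaw -15.64 F [ 0.4 -0.2 -1.6] w 0.0397 tilt [ 0.  0. -1.]
shift units [ 0.009  0.023 -0.014] turn units 0.006
scene [245.98184414 139.9541278 ]
crop origin 205 109
side [323.39146628 136.62715487]
crop origin 283 106
```

View pics/c3.png

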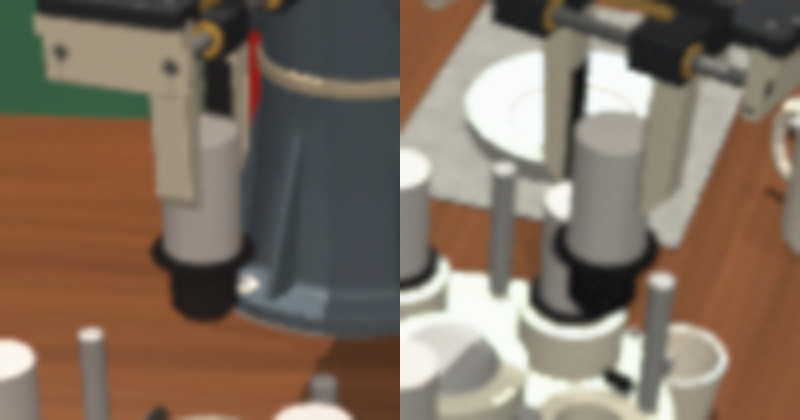

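The scene view has the collar centre at (245.8,141.5) and the side view at (324.5,137.3). Both are within about 1 px of the TCP prediction, which is the same small bias as before, so the pocket estimate of (0.4995,-0.033) holds. Next, descend.

```bash

python3 -m creep '[[[0,0.01,0.02,0.5,0],[0,0,0,0.5,0],[0,0,0,0.5,0],[0,0,0,0.5,0],[0,0,0,0.5,0],[0,0,0,0.4,0],[0,0,0,0.3,0],[0,0,0,0,0],[0,0,0,0,0],[0,0,0,0,0]]]'
python3 -m creep '[[[0,0,0,0.12,0],[0,0,0,0.12,0],[0,0,0,0.12,0],[0,0,0,0.12,0],[0,0,0,0,0],[0,0,0,0,0],[0,0,0,0,0],[0,0,0,0,0],[0,0,0,0,0],[0,0,0,0,0]]]'
python3 -c "
from h import *
from cell import r
go([.4995,-.0328,.1756],-15.7);print(r.read_state()['torque'])"
```

```text
time_s: 12.85
position: [0.4996, -0.033, 0.21]
ee_rot: [2.503, 1.898, 0.001]
force: [-0.2, -0.5, -1.9]
width: 0.0395
finger_force: 30.0
time_s: 14.1
position: [0.4994, -0.0329, 0.1976]
ee_rot: [-2.503, -1.898, 0.0]
force: [0.4, -0.2, -1.4]
width: 0.0393
finger_force: 30.0
t 14.1 pos [ 0.4994 -0.0329  0.1976] yaw -15.65 F [ 0.4 -0.2 -1.4] w 0.0393 tilt [-0.  0. -1.]
shift units [0.006 0.001 0.882] turn units 0.005
[-0.11520503 -0.06818026 -0.0390118 ]
```

The spigot tip is 8 mm inside the pocket with no contact force, so I'll continue slowly.

```bash

python3 -m creep '[[[0,0,0,0.08,0],[0,0,0,0.08,0],[0,0,0,0.08,0],[0,0,0,0.08,0],[0,0,0,0,0],[0,0,0,0,0],[0,0,0,0,0],[0,0,0,0,0],[0,0,0,0,0],[0,0,0,0,0]]]'
python3 -m creep '[[[0,0,0,0.06,0],[0,0,0,0.06,0],[0,0,0,0.06,0],[0,0,0,0.06,0],[0,0,0,0,0],[0,0,0,0,0],[0,0,0,0,0],[0,0,0,0,0],[0,0,0,0,0],[0,0,0,0,0]]]'
python3 -c "
from h import *
from cell import r
go([.4995,-.0328,.1756],-15.7);print(r.read_state()['torque'])"
```

```text
time_s: 15.35
position: [0.4994, -0.0329, 0.1897]
ee_rot: [2.503, 1.898, 0.0]
force: [-0.6, -1.7, -1.3]
width: 0.0397
finger_force: 30.0
time_s: 16.6
position: [0.4995, -0.0329, 0.1837]
ee_rot: [2.503, 1.898, 0.0]
force: [0.2, -0.6, 2.0]
width: 0.0395
finger_force: 30.0
t 16.6 pos [ 0.4995 -0.0329  0.1837] yaw -15.66 F [ 0.2 -0.6  2. ] w 0.0395 tilt [ 2.e-04 -0.e+00 -1.e+00]
shift units [ 0.005 -0.002  0.324] turn units 0.004
[-0.08844325 -0.03986334 -0.06037772]
```

```bash

python3 -m creep '[[[0,0,0,0.06,0],[0,0,0,0.06,0],[0,0,0,0.06,0],[0,0,0,0.06,0],[0,0,0,0,0],[0,0,0,0,0],[0,0,0,0,0],[0,0,0,0,0],[0,0,0,0,0],[0,0,0,0,0]]]'
python3 -m creep '[[[0,0,0,0.04,0],[0,0,0,0.04,0],[0,0,0,0.04,0],[0,0,0,0.04,0],[0,0,0,0,0],[0,0,0,0,0],[0,0,0,0,0],[0,0,0,0,0],[0,0,0,0,0],[0,0,0,0,0]]]'
```

```text
time_s: 17.85
position: [0.4995, -0.0329, 0.1778]
ee_rot: [2.503, 1.898, 0.0]
force: [-1.5, 0.2, 5.3]
width: 0.0393
finger_force: 30.0
time_s: 19.1
position: [0.4995, -0.0329, 0.174]
ee_rot: [2.503, 1.898, 0.0]
force: [-2.6, -0.5, 9.7]
width: 0.0395
finger_force: 30.0
```

```bash

python3 -m creep '[[[0,0,-0.03,0.04,0],[0,0,0,0.04,0],[0,0,0,0.04,0],[0,0,0,0,0],[0,0,0,0,0],[0,0,0,0,0],[0,0,0,0,0],[0,0,0,0,0],[0,0,0,0,0],[0,0,0,0,0]]]'
```

```text
time_s: 20.35
position: [0.4993, -0.0328, 0.1714]
ee_rot: [2.502, 1.897, 0.002]
force: [-1.4, -0.2, 11.2]
width: 0.0399
finger_force: 30.0
```

```bash

python3 -m creep '[[[0,0,-0.03,0.04,0],[0,0,0,0.04,0],[0,0,0,0,0],[0,0,0,0,0],[0,0,0,0,0],[0,0,0,0,0],[0,0,0,0,0],[0,0,0,0,0],[0,0,0,0,0],[0,0,0,0,0]]]'
python3 -c "
from h import *
from cell import r
go([.4995,-.0328,.1756],-15.7);print(r.read_state()['torque'])"
```

```text
time_s: 21.6
position: [0.4991, -0.0327, 0.1697]
ee_rot: [2.502, 1.897, 0.003]
force: [-0.2, -0.7, 13.6]
width: 0.0395
finger_force: 30.0
t 21.6 pos [ 0.4991 -0.0327  0.1697] yaw -15.65 F [-0.2 -0.7 13.6] w 0.0395 tilt [ 2.9e-03 -5.0e-04 -1.0e+00]
shift units [ 0.003  0.018 -0.236] turn units 0.005
[-0.20068119 -0.01573843 -0.04616208]
```

```bash
python3 - <<'E'
from h import *
from cell import r
o=[]
for n,(x,y) in (('scene',(200,150)),('side',(270,130))):
    d=r.snapshot(n);o.append(cv2.resize(d['image'][y:y+80,x:x+80,::-1],None,fx=5,fy=5,interpolation=2))
cv2.imwrite('pics/p4.png',np.hstack(o))
E
```

```text
(no output)
```

View pics/p4.png

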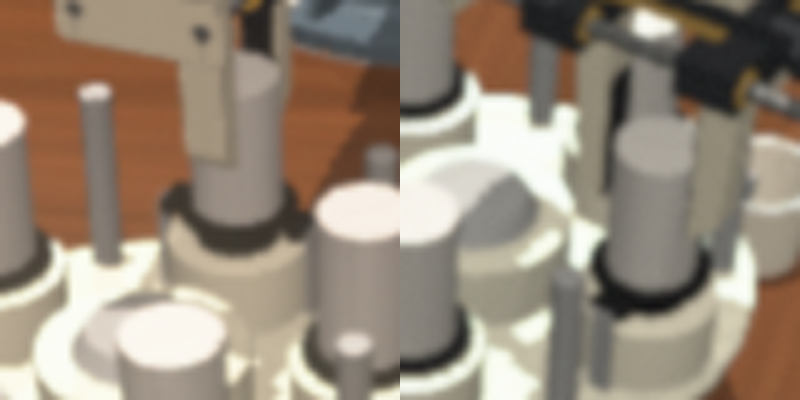

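The collar is still about 5 mm above the rim, between the clip noses, and the turret has sunk roughly 11 mm. It isn't snapped yet, so I'll press a bit more.

```bash

python3 -m creep '[[[0,0,0,0.04,0],[0,0,0,0.04,0],[0,0,0,0,0],[0,0,0,0,0],[0,0,0,0,0],[0,0,0,0,0],[0,0,0,0,0],[0,0,0,0,0],[0,0,0,0,0],[0,0,0,0,0]]]'
```

```text
time_s: 22.95
position: [0.4985, -0.0326, 0.167]
ee_rot: [2.502, 1.898, 0.002]
force: [-0.9, -0.1, 6.6]
width: 0.0395
finger_force: 30.0
```

The force dropped from 13.6 to 6.6 N, so the clips snapped. A little more pressure will confirm it is seated and both clips are over.

```bash

python3 -m creep '[[[0,0,0,0.05,0],[0,0,0,0.05,0],[0,0,0,0.05,0],[0,0,0,0.05,0],[0,0,0,0,0],[0,0,0,0,0],[0,0,0,0,0],[0,0,0,0,0],[0,0,0,0,0],[0,0,0,0,0]]]'
python3 - <<'E'
from h import *
from cell import r
o=[]
for n,(x,y) in (('scene',(200,150)),('side',(270,130))):
    d=r.snapshot(n);o.append(cv2.resize(d['image'][y:y+80,x:x+80,::-1],None,fx=5,fy=5,interpolation=2))
cv2.imwrite('pics/p5.png',np.hstack(o))
E
```

```text
time_s: 24.2
position: [0.4985, -0.0326, 0.1623]
ee_rot: [2.502, 1.898, 0.002]
force: [-1.3, 0.9, 10.1]
width: 0.0397
finger_force: 30.0
```

View pics/p5.png

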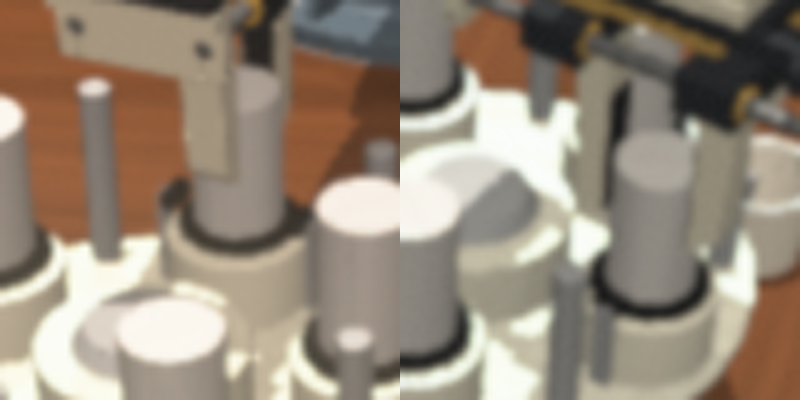

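In both views the collar sits flush on the rim with the clips over it, and the force fits the turret spring alone (about 0.9 N/mm with full seating). One last gentle press, then unload, release and rise.

```bash

python3 -m creep '[[[0,0,0,0.06,0],[0,0,0,0.06,0],[0,0,0,0,0],[0,0,0,0,0],[0,0,0,-0.13,0],[0,0,0,-0.13,0],[0,0,0,-0.13,0],[0,0,0,-0.13,0],[0,0,0,-0.13,0],[0,0,0,0,0]]]'
python3 -c "
from h import *
go([.4995,-.0328,.1756],-15.7)"
```

```text
time_s: 25.55
position: [0.4984, -0.0327, 0.175]
ee_rot: [2.503, 1.898, 0.001]
force: [5.6, -1.3, 0.1]
width: 0.0394
finger_force: 30.0
t 25.55 pos [ 0.4984 -0.0327  0.175 ] yaw -15.66 F [ 5.6 -1.3  0.1] w 0.0394 tilt [ 1.1e-03 -3.0e-04 -1.0e+00]
shift units [ 0.006  0.044 -0.023] turn units 0.004
```

```bash

python3 -m creep '[[[0,0,0.04,0,0],[50,0,0,0,0],[70,0,0,0,0],[100,0,0,0,0],[100,0,0,0,0],[100,0,0,-0.4,0],[100,0,0,-0.8,0],[100,0,0,-1,0],[100,0,0,-1,0],[100,0,0,0,0]]]'
python3 -c "
from h import *
go([.5394,.0465,.25],-65.2)"
```

```text
time_s: 26.8
position: [0.4997, -0.0329, 0.2568]
ee_rot: [2.501, 1.897, 0.004]
force: [-0.1, -0.1, -0.8]
width: 0.093
finger_force: 0.0
t 26.8 pos [ 0.4997 -0.0329  0.2568] yaw -15.65 F [-0.1 -0.1 -0.8] w 0.093 tilt [ 3.6e-03 -6.0e-04 -1.0e+00]
shift units [3.486 0.67  0.276] turn units 4.955
```

```bash

python3 -m creep '[[[50,0.7,0.13,0,0],[0,0.7,0.13,0,0],[0,0.7,0.13,0,0],[0,0.7,0.13,0,0],[0,0.69,0.15,0,0.95],[0,0,0,0,1],[0,0,0,0,1],[0,0,0,0,1],[0,0,0,0,1],[0,0,0,0,0]]]'
python3 -c "
from h import *
go([.5394,.0465,.162],-65.2)
from cell import r
for n,(x,y) in (('scene',(180,120)),('side',(220,90))):
    d=r.snapshot(n);cv2.imwrite('pics/q_%s.png'%n,cv2.resize(d['image'][y:y+140,x:x+130,::-1],None,fx=3,fy=3,interpolation=2))
cv2.imwrite('pics/q.png',np.hstack([cv2.imread('pics/q_scene.png'),cv2.imread('pics/q_side.png')]))
"
```

```text
time_s: 28.05
position: [0.5388, 0.0473, 0.2547]
ee_rot: [-3.067, -0.678, 0.0]
force: [-0.4, 0.2, -0.5]
width: 0.0013
finger_force: 0.0
t 28.05 pos [0.5388 0.0473 0.2547] yaw -65.06 F [-0.4  0.2 -0.5] w 0.0013 tilt [-3.e-04  0.e+00 -1.e+00]
shift units [0.007 0.041 3.708] turn units 0.014
```

View pics/q.png

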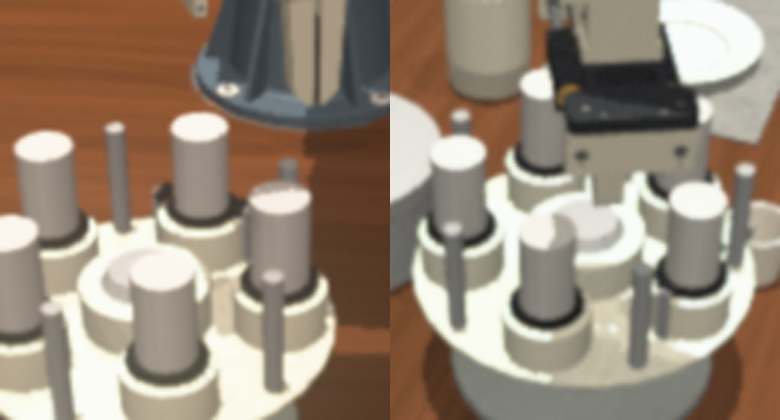

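The fresh canister sits level with the others, and the closed fingers are above the gap between the peg and the next canister. Descend behind the peg. That was the tenth picture, so from here I work from numbers.

```bash

python3 -m creep '[[[0,0,0.04,0.7,0],[0,0,0,0.7,0],[0,0,0,0.7,0],[0,0,0,0.7,0],[0,0,0,0.5,0],[0,0,0,0.4,0],[0,0,0,0,0],[0,-0.15,0,0,-0.15],[0,-0.15,0,0,-0.15],[0,0,0,0,0]]]'
python3 -c "
from h import *
h=np.array([.5876,-.0579])
go([*(h+.115*np.array([np.cos(2.09),np.sin(2.09)])),.162],np.degrees(2.09)-180)"
```

```text
time_s: 29.4
position: [0.5321, 0.0424, 0.1627]
ee_rot: [3.049, 0.757, 0.001]
force: [-0.6, -0.7, 0.3]
width: 0.0001
finger_force: 0.0
t 29.4 pos [0.5321 0.0424 0.1627] yaw -62.13 F [-0.6 -0.7  0.3] w 0.0001 tilt [ 4.e-04 -0.e+00 -1.e+00]
shift units [-0.065 -0.014  0.029] turn units -0.187
```

```bash

python3 -m creep '[[[0,-0.265,0.008,0,-0.33],[0,-0.265,0.008,0,-0.33],[0,-0.265,0.008,0,-0.33],[0,-0.265,0.008,0,-0.33],[0,-0.265,0.008,0,-0.33],[0,-0.265,0.008,0,-0.33],[0,-0.265,0.008,0,-0.33],[0,-0.265,0.008,0,-0.33],[0,-0.265,0.008,0,-0.33],[0,-0.265,0.008,0,-0.33]]]'
python3 -c "
from h import *
from cell import r
p=np.array(r.read_state()['position'])[:2]-[.5876,-.0579];print(np.hypot(*p),np.degrees(np.arctan2(p[1],p[0])))
a=np.radians(152)
go([.5876+.115*np.cos(a),-.0579+.115*np.sin(a),.162],152-180)
d=r.snapshot('scene');cv2.imwrite('pics/mid.png',d['image'][:,:,::-1])
g=cv2.cvtColor(d['image'],cv2.COLOR_RGB2GRAY)
"
```

```text
time_s: 30.65
position: [0.4858, -0.0028, 0.1627]
ee_rot: [-2.707, -1.593, -0.002]
force: [0.9, 4.2, 0.4]
width: 0.0005
finger_force: 2.1
0.11573871447582991 151.56377063390164
t 30.65 pos [ 0.4858 -0.0028  0.1627] yaw -29.06 F [0.9 4.2 0.4] w 0.0005 tilt [ 0.0011  0.0011 -1.    ]
shift units [-0.035  0.03   0.029] turn units -0.106
```

The push force is 4.3 N at about +30°, so it's turning as expected. Continue past half-way and follow the peg.

```bash

python3 -m creep '[[[0,-0.3,0.03,0,-0.4],[0,-0.48,0.025,0,-0.6],[0,-0.64,0.045,0,-0.8],[0,-0.64,0.045,0,-0.8],[0,-0.48,0.025,0,-0.6],[0,-0.24,0.006,0,-0.3],[0,-0.08,0,0,-0.1],[0,0,0,0,0],[0,0,0,0,0],[0,0,0,0,0]]]'
python3 - <<'E'
from h import *
from cell import r
p=np.array(r.read_state()['position'])[:2]-[.5876,-.0579];print(np.hypot(*p),np.degrees(np.arctan2(p[1],p[0])))
go([*p,.25])
# compare with start image: all-click configuration should look like the start
for n in ('scene','side'):
    d=r.snapshot(n);np.savez(n+'5.npz',**{k:np.array(v) for k,v in d.items()})
E
```

```text
time_s: 31.95
position: [0.4725, -0.0725, 0.1624]
ee_rot: [-2.085, -2.35, 0.0]
force: [0.2, -0.5, -0.8]
width: 0.0003
finger_force: 0.0
0.11603384196390067 -172.79429479605164
t 31.95 pos [ 0.4725 -0.0725  0.1624] yaw 6.83 F [ 0.2 -0.5 -0.8] w 0.0003 tilt [-0. -0. -1.]
shift units [  5.096 -23.062  -3.504] turn units None
```

The force is zero with the peg ahead of the fingers. Rise, back away and verify.

```bash

python3 -m creep '[[[0,0,0,-0.4,0],[0,0,0,-0.8,0],[0,0,0,-1,0],[0,0,0,-1,0],[0,0,0,-1,0],[0,0,-0.8,-0.5,0],[0,0,-0.8,0,0],[0,0,-0.8,0,0],[0,0,0,0,0],[0,0,0,0,0]]]'
python3 - <<'E'
from h import *
from cell import r
go([.4,0,.28])
for n in ('scene','side'):
    d=r.snapshot(n);a=load(n+'0')
    A=cv2.GaussianBlur(a['image'],(3,3),0).astype(int);B=cv2.GaussianBlur(d['image'],(3,3),0).astype(int)
    D=abs(A-B).max(2)
    def rep(t,X,k=4):
        u,v=proj(d,X).round().astype(int);print(n,t,(u,v),'diff',D[v-k:v+k+1,u-k:u+k+1].mean().round(1),'rgb now',B[v,u])
    h=np.array([.591 if n=='scene' else .586,-.058])
    for ang in (200.3,128.3,56.3,-15.7,-87.7):
        t=np.radians(ang);rep('peg%d'%ang,[*(h+.115*np.array([np.cos(t),np.sin(t)])),.187])
    for ang in (164.3,92.3,20.3,-51.7,236.3):
        t=np.radians(ang);q=h+.092*np.array([np.cos(t),np.sin(t)]);rep('can%d'%ang,[*q,.207])
        # measured top centre near there
    rep('cup',{'scene':[.0,0,0],'side':[0,0,0]}[n]) if 0 else None
    for nm,(u,v) in {'shaker':{'scene':(388,288),'side':(188,295)}[n],'cup':{'scene':(166,220),'side':(344,172)}[n]}.items() if False else [('shaker',(388,288) if n=='scene' else (188,295)),('cup',(166,220) if n=='scene' else (344,172))]:
        print(nm,D[v-9:v+10,u-8:u+9].mean().round(1))
E
```

```text
time_s: 33.3
position: [0.4135, -0.0798, 0.2803]
ee_rot: [2.085, 2.349, 0.001]
force: [-0.1, -0.7, -0.3]
width: 0.0005
finger_force: 0.0
t 33.3 pos [ 0.4135 -0.0798  0.2803] yaw 6.84 F [-0.1 -0.7 -0.3] w 0.0005 tilt [ 9.e-04 -2.e-04 -1.e+00]
shift units [ 3.234 -0.156  0.012] turn units None
scene peg200 (np.int64(219), np.int64(164)) diff 21.1 rgb now [141 125 115]
scene peg128 (np.int64(277), np.int64(176)) diff 7.4 rgb now [135 125 118]
scene peg56 (np.int64(272), np.int64(214)) diff 6.6 rgb now [151 142 133]
scene peg-15 (np.int64(198), np.int64(225)) diff 6.8 rgb now [166 157 147]
scene peg-87 (np.int64(170), np.int64(190)) diff 6.0 rgb now [168 157 148]
scene can164 (np.int64(246), np.int64(162)) diff 145.6 rgb now [231 221 210]
scene can92 (np.int64(274), np.int64(185)) diff 2.8 rgb now [251 246 237]
scene can20 (np.int64(235), np.int64(210)) diff 2.0 rgb now [250 245 236]
scene can-51 (np.int64(183), np.int64(197)) diff 2.9 rgb now [250 245 236]
scene can236 (np.int64(195), np.int64(168)) diff 6.4 rgb now [250 245 236]
shaker 2.4
cup 4.2
side peg200 (np.int64(338), np.int64(148)) diff 6.4 rgb now [133 131 126]
side peg128 (np.int64(304), np.int64(182)) diff 17.8 rgb now [125 123 118]
side peg56 (np.int64(241), np.int64(168)) diff 6.0 rgb now [182 180 172]
side peg-15 (np.int64(243), np.int64(130)) diff 6.9 rgb now [174 170 163]
side peg-87 (np.int64(299), np.int64(120)) diff 6.2 rgb now [132 131 125]
side can164 (np.int64(322), np.int64(156)) diff 84.2 rgb now [220 215 204]
side can92 (np.int64(272), np.int64(167)) diff 1.0 rgb now [249 249 243]
side can20 (np.int64(242), np.int64(141)) diff 1.8 rgb now [249 248 243]
side can-51 (np.int64(272), np.int64(118)) diff 2.0 rgb now [249 248 243]
side can236 (np.int64(318), np.int64(126)) diff 5.8 rgb now [249 247 241]
shaker 0.9
cup 2.3
```

Every peg and canister top is back at a click position. The fresh canister (at 236°) is level, and the cup and shaker haven't moved.

```bash
python3 -c "
from cell import r
print(r.sign_off())"
```

```text
the job is handed in; nothing more can be done
None
```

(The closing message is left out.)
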